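Load a fresh punching board on the stone

TASK

Put a fresh punching board on the stone: slide the top white board sideways off the pile, without lifting it and without shifting the boards below, and push it flat on the stone until it lies hard against both the end stop and the side fence. Then swing the handle of the toggle clamp fully upright so that its rubber pad holds the board down, and let go. Leave the other things on the bench alone.

Things in the scene. Friction and masses are not known exactly. Their poses are not given: they have to be found in the camera images.
- station: Punching station screwed to the bench: dark granite stone in a grey steel frame, toggle clamp behind the end stop. Origin at bench height; station axes, used below: x towards the side fence, y towards the pile, z up. The stone's flat top is 34 mm above the bench, from x -95 to +80 and y -55 to +60 mm. The pile stands on the bench beside its edge at y +60 mm (gap 4 to 25 mm).
- end_stop (a point): Middle of the upper edge of the inner face of the end stop, a fixed steel bar 8 mm higher than the stone's top: face at station y -55 mm, from x -63 to +87 mm.
- fence (a point): Middle of the upper edge of the inner face of the side fence, a fixed steel bar 8 mm higher than the stone's top: face at station x +80 mm, from y -55 to +35 mm.
- seat (a point): Point fixed in the station, with its axes: where the centre of the board (half-way up) lies when the board is flat on the stone and against both stops, its long side along x; 40 mm above the bench.
- top_board (a point): Centre, half-way up, of the top board of the pile, the one to load: flat rigid white plastic, 150 (its x) x 100 (its y) x 12 mm, 0.12 to 0.24 kg, too wide to grasp. At the start its underside is 36 mm above the bench, its x within 0.1 rad of the station's, its far end 12 to 40 mm short of the fence. Push its edge with the fingertips, held above its underside so as not to catch the next board.
- clamp (a joint): Clamp handle: 0 = fully upright (shut, against its inner stop), up to 1.14 rad as it leans back away from the stone (open). It starts at 1.0 to 1.1 and stays where it is left; swinging it takes about 0.3 N m, 0.5 N m in the last 0.08 rad, where the pad meets the board. A pinched handle may lag up to 0.15 rad behind the fingers: push on until it meets its stop.
- clamp_grip (a point): Middle of the handle's black plastic grip, moving with it, 85 mm from the pivot (station x 0, y -100, z 94 mm; axis along station x). At joint value a it is at station y = -100 - 85 sin a, z = 94 + 85 cos a (mm). The grip is 17 mm wide along x, 21 mm across, and ends 29 mm beyond this point. Pinched from above across the 17 mm, it turns between the pads.
- board3_mid (a point): Centre, half-way up, of the board under the top one, of the same size and squared with it to about 2 mm. It stays.
- board2_mid (a point): Centre of the second board from below, the same size. It stays.
- board1_mid (a point): Centre of the bottom board of the pile, the same size, lying on the bench. It stays.
- clamp_pad: Sprung rubber pad (18 mm across) at the end of the clamp's arm, origin at the middle of its face. The handle moves the arm: open, it stands up behind the end stop; as the handle comes upright it swings down on the board at station x 0, y -25 mm (over the last 0.08 rad the spring is pressed in).
- mallet: White-headed mallet lying on the bench, 210 mm long, between the robot and the pile, 44 mm high. Bystander.
- awl: Awl with a wooden handle lying beyond the pile, 150 mm long. Bystander.
- thread: Cone of dark red thread, 61 mm across, 98 mm high, standing beyond the clamp. Bystander.
- tin: Round flat steel tin of rivets, 70 mm across, 27 mm high, on the robot's side of the clamp. Bystander.
- glue: White glue bottle with a blue nozzle, 68 mm across, 166 mm high, well to one side of the station. Bystander.
- paint_jar: Jar of dark red edge paint, 64 mm across, 75 mm high, well to the other side. Bystander.
There are look-alikes about, which are no part of the job. What is shaped like the part that bears top_board but red is not meant.

How it is judged:
By the outcome, as a careful person would: the job done as asked, in the order asked, and still so for the second after the job is handed in, with the robot touching nothing.
It also fails if it takes over 59 s, if anything falls off the work surface, if the arm or the gripper's body presses on something with over 40 N, if the wrist force passes 120 N, or if a joint passes its speed limit or range.

ROBOT

A 6-joint arm with a two-finger parallel gripper is mounted at the origin on the work surface. World frame = base frame: x ahead of the robot, y to its left, z up, the work surface at z = 0. Lengths are in mm, angles in rad, forces in N, time in s.
With the tool pointing down it reaches from about 325 to 750 mm from the base axis. Payload 7.6 kg.
Tool frame: the origin (TCP) lies at the very end of the fingers, on their centre line; the grasp point (between the pads) lies 19 mm behind it; z points along the fingers, y is the direction in which the jaws open and shut (so a half turn about z gives the same grasp; the last joint's range is limited). The gripper opens to 85 mm and grips with 20 to 120 N. Pads are 22 mm wide; open, the fingers measure 114 mm over their backs; the gripper's body (76 mm by 85 mm) begins 54 mm behind the grasp point. The pads swing forward as they close: fully open they stand 13 mm farther back than shut.
Start: joints at [1.1, 0.052, 1.401, -0, 1.689, -0.07], TCP at [204.817, 483.421, 231.323] pointing down, gripper open.
Joint ranges: [-2.9, 2.9], [-0.91, 2.17], [0.12, 2.37], [-1.06, 4.2], [0.26, 2.73], [-2.93, 2.93]. Speed limits (rad/s): [2.57, 2.57, 3.01, 3.14, 3.14, 3.14].

INTERFACE

Orientations are given as a rotation vector (axis times angle).
In Python, from rig import arm gives the robot as it stands.
- The arm moves only by the tool drive_tool, never from a script. Its argument "moves" is one flat list of numbers, 7 for each row, row after row: the opening, from 0 (shut) to 1 (fully open), then the shift along the tool's x, y, z normalised to -1 to 1, where 1 is 300 mm, then the turn, a rotation vector about the tool's x, y, z normalised to -1 to 1, where 1 is 0.08 rad. A call has 1 to 8 rows; each row shifts and turns the commanded pose from where the row before left it, along the tool's axes as they then stand; what a row does not reach is not made up. A row lasts 1/12 s, in which the tool goes at most 41.7 mm and 7.16 degrees, less where a joint would pass 70% of its speed; a pose out of reach is approached as far as the arm can. A call with a number of a shift or a turn outside -1 to 1 is refused whole. A call with a gripper value outside its range is refused whole. The fingers move at their own pace and stop on an object; "grip_force" is the grip in N (left out, the last holds). Time passes only in rows, so rows that do not move let the fingers close. It gives the time, the measured TCP pose, the force and the opening at its end, in the units of the state.
- arm.get_obs(): the state, without advancing time (a new reading comes with each control period).
- arm.camera(name): name is "scene" or "top"; returns a dict with "color" (400x640x3 uint8, blue, green, red), "camera_matrix" (3x3 intrinsics, pixels), "distortion" ([k1, k2, p1, p2, k3] as OpenCV has them; the pictures are not rectified), "pose" (4x4, takes a point from camera to world coordinates). Camera axes: x right, y up, looking along -z (the intrinsics and any distortion apply to the point x, -y, -z); pixel columns grow to the right and rows downward; lengths in mm; the calibration is good to about 2 mm. A picture is of the moment at which its call begins. There is no depth.
- arm.sign_off(): hands the job in, once; it reports no verdict.
The state is a dict: "time": time; "qpos": joint angles; "joint_vel": joint speeds; "effort": joint torques, N m; "eef_pos": TCP position; "eef_rot": TCP orientation; "force": force on the tool from outside, world axes, zero at the start; "moment": the same for the moment, N m; "grip_width": finger opening in mm.
Only numpy, scipy, OpenCV 4.12 (cv2) and the standard library are available. Lean on these libraries where they do the work, as an engineer would, in place of code of your own. Each camera call takes 0.05 s, during which the arm holds its last target. There are 200 camera calls.

## Working session

There is one attempt and no reset: what is moved stays moved. The work goes in short steps, Python scripts to look and compute and a tool call to move; the robot and the scene stay as the last step left them, time stands still between calls to the robot, and variables do not carry over. Pictures are saved under pics/ and viewed, about 8 in all and at most 12, crops included, and the job is handed in when it is done.

Besides the shell and the picture viewer there is one more tool, called after "Emit:" as name(argument=value, ...), one argument or row to a line, values as JSON. drive_tool: Moves the arm, as the interface text tells. Scaled input: -1 to 1 covers 300 mm each way for a shift and 0.08 rad each way for a turn. Its arguments: {"type":"object","properties":{"moves":{"type":"array","items":{"type":"number","minimum":-1,"maximum":1}},"grip_force":{"type":"number"}},"required":["moves"]}

```bash
mkdir -p pics; ls; python3 - <<'E'
from rig import arm
import cv2,numpy as np
for n in("scene","top"):
    c=arm.camera(n); cv2.imwrite(f"pics/{n}0.png",c["color"]); print(n,c["camera_matrix"].round(1).tolist(),c["distortion"],c["pose"].round(3).tolist())
o=arm.get_obs();print({k:np.round(v,3) for k,v in o.items()})
E
```

```text
pics
scene [[425.8, 0.0, 311.3], [0.0, 425.8, 200.3], [0.0, 0.0, 1.0]] [0.02831744 0.         0.         0.         0.        ] [[-0.804, -0.308, 0.509, 1079.635], [0.595, -0.442, 0.671, 680.758], [0.018, 0.842, 0.538, 677.849], [0.0, 0.0, 0.0, 1.0]]
top [[399.2, 0.0, 320.4], [0.0, 399.2, 200.8], [0.0, 0.0, 1.0]] [-0.05764588  0.          0.          0.          0.        ] [[0.025, 0.997, -0.078, 483.505], [-1.0, 0.024, -0.011, -0.023], [-0.009, 0.079, 0.997, 1103.247], [0.0, 0.0, 0.0, 1.0]]
{'time': np.float64(0.1), 'qpos': array([ 1.1  ,  0.053,  1.402,  0.   ,  1.689, -0.07 ]), 'joint_vel': array([-0.   , -0.001, -0.003,  0.002,  0.   ,  0.   ]), 'effort': array([ 1.0000e-03, -3.8258e+01, -3.6098e+01, -0.0000e+00,  5.0000e-03,
        0.0000e+00]), 'eef_pos': array([204.699, 483.181, 230.58 ]), 'eef_rot': array([-6.250e-01, -3.078e+00,  2.000e-03]), 'force': array([-0.111, -0.343, -0.126]), 'moment': array([0.006, 0.012, 0.025]), 'grip_width': np.float64(85.33)}
```

View pics/scene0.png

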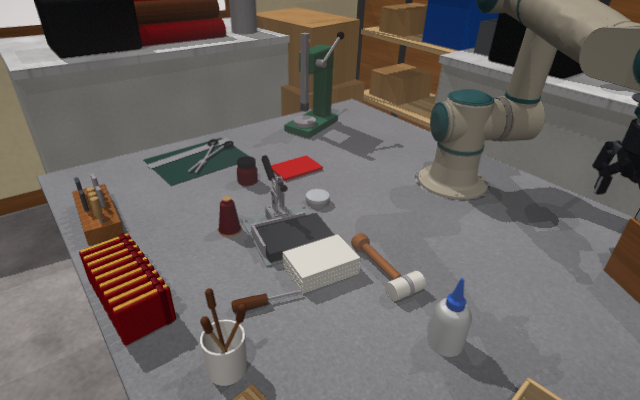

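View pics/top0.png

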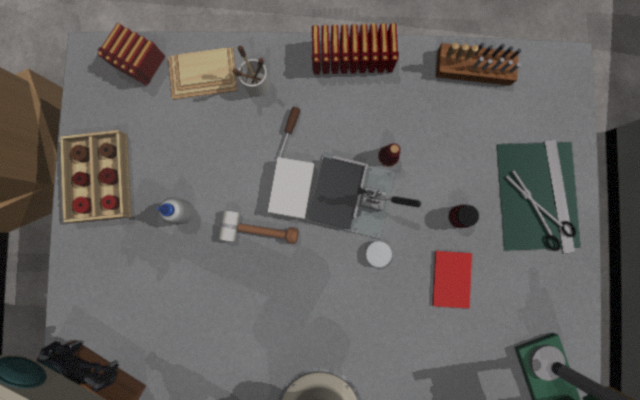

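```bash
python3 - <<'E'
import cv2
a=cv2.imread("pics/top0.png")[130:260,255:435]; cv2.imwrite("pics/t0c.png",cv2.convertScaleAbs(cv2.resize(a,None,fx=4.4,fy=4.4,interpolation=cv2.INTER_CUBIC),alpha=1.5))
a=cv2.imread("pics/scene0.png")[145:295,205:405]; cv2.imwrite("pics/s0c.png",cv2.convertScaleAbs(cv2.resize(a,None,fx=4,fy=4,interpolation=cv2.INTER_CUBIC),alpha=1.2))
E
```

```text
(no output)
```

View pics/t0c.png

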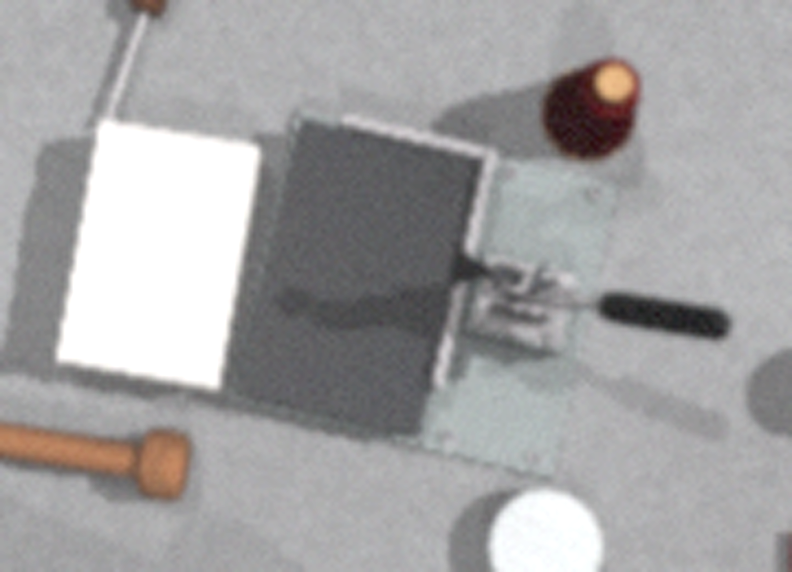

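View pics/s0c.png

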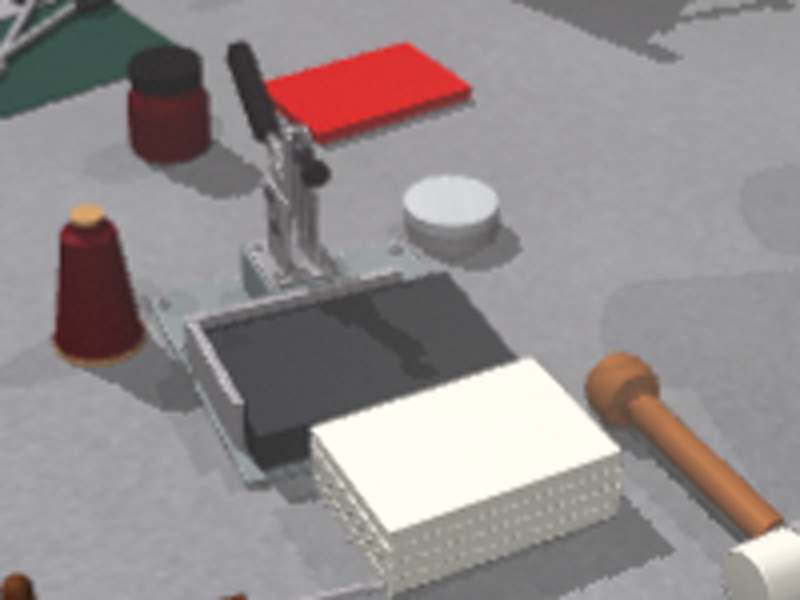

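```bash
cat > h.py <<'E'
import numpy as np,cv2
from scipy.optimize import least_squares
from scipy.spatial.transform import Rotation as R
CAM={'scene':([[425.8,0,311.3],[0,425.8,200.3],[0,0,1]],[0.02831744,0,0,0,0],[[-0.804,-0.308,0.509,1079.635],[0.595,-0.442,0.671,680.758],[0.018,0.842,0.538,677.849],[0,0,0,1]]),
'top':([[399.2,0,320.4],[0,399.2,200.8],[0,0,1]],[-0.05764588,0,0,0,0],[[0.025,0.997,-0.078,483.505],[-1.0,0.024,-0.011,-0.023],[-0.009,0.079,0.997,1103.247],[0,0,0,1]])}
def cam(n):
    from rig import arm
    c=arm.camera(n); CAM[n]=(c["camera_matrix"],c["distortion"],c["pose"]); return c["color"]
def proj(n,P):
    K,d,T=[np.array(v,float) for v in CAM[n]]; M=np.diag([1,-1,-1.])@T[:3,:3].T
    return cv2.projectPoints(np.atleast_2d(P).astype(float),cv2.Rodrigues(M)[0],-M@T[:3,3],K,d)[0][:,0]
def onplane(n,px,z):
    K,d,T=[np.array(v,float) for v in CAM[n]]
    u=cv2.undistortPoints(np.array(px,float).reshape(-1,1,2),K,d)[:,0]
    D=np.c_[u[:,0],-u[:,1],-np.ones(len(u))]@T[:3,:3].T; o=T[:3,3]
    return o+D*((z-o[2])/D[:,2])[:,None]
def st2w(s,P):
    P=np.atleast_2d(P).astype(float); c,q=np.cos(s[2]),np.sin(s[2])
    return np.c_[s[0]+c*P[:,0]-q*P[:,1],s[1]+q*P[:,0]+c*P[:,1],P[:,2]]
def w2st(s,P):
    P=np.atleast_2d(P).astype(float)-[s[0],s[1],0]; c,q=np.cos(s[2]),np.sin(s[2])
    return np.c_[c*P[:,0]+q*P[:,1],-q*P[:,0]+c*P[:,1],P[:,2]]
def fitpose(obs,x0):
    f=lambda s:np.concatenate([(proj(n,st2w(s,P))-px).ravel() for n,P,px in obs])
    r=least_squares(f,x0,loss='soft_l1'); return r.x,r.fun.reshape(-1,2)
E
python3 - <<'E'
from h import *
cam('top');cam('scene')
t=lambda L:np.array(L,float)/4.4+[255,130]; s=lambda L:np.array(L,float)/4+[205,145]
st,r=fitpose([('top',[[80,60,34],[80,-55,42],[-95,-55,34],[-63,-55,42]],t([(297,118),(486,160),(422,437),(437,387)])),
 ('scene',[[80,60,34],[80,35,42],[80,-55,42],[-63,-55,42],[-95,-55,34]],s([(247,432),(243,405),(205,328),(402,274),(447,274)]))],[500,-30,-.2])
print(st.round(3));print(r.round(1).tolist())
B=[[75,50,48],[75,-50,48],[-75,-50,48],[-75,50,48]]
b,r=fitpose([('top',B,t([(100,122),(260,147),(220,390),(57,362)])),('scene',B,s([(390,528),(313,433),(530,359),(620,452)]))],[500,60,-.2])
print(b.round(3));print(r.round(1).tolist())
print('board in st',w2st(st,[b[0],b[1],42]).round(1),b[2]-st[2])
print('handle tip',w2st(st,onplane('top',t([(726,322)]),150)))
from scipy.optimize import minimize_scalar
for a in(1,1.05,1.1):
  H=st2w(st,[[0,-100-114*np.sin(a),94+114*np.cos(a)]]); print(a,((proj('top',H)-[255,130])*4.4).round(),((proj('scene',H)-[205,145])*4).round())
print(w2st(st,onplane('top',t([(165,430),(165,495),(547,490)]),40)).round())
E
```

```text
[597.513 -34.71   -6.493]
[[0.7, -0.3], [-0.6, -0.7], [-1.0, -0.0], [-1.5, -0.4], [2.8, 0.3], [0.2, -1.8], [-2.1, -3.0], [0.1, -1.8], [-0.3, -1.9]]
[ 6.00098e+02  9.11150e+01 -1.40000e-01]
[[-0.4, -0.7], [-0.0, -0.4], [-0.3, -0.3], [-0.4, -0.1], [0.0, 0.2], [-0.7, -2.6], [0.4, -1.9], [0.8, -1.7]]
board in st [[-23.7 123.6  42. ]] 6.353181838138987
handle tip [[   2.12040181 -197.43738412  150.        ]]
1 [[725. 324.]] [[235.  41.]]
1.05 [[728. 326.]] [[234.  46.]]
1.1 [[731. 328.]] [[233.  51.]]
[[-127.   95.   40.]
 [-165.   85.   40.]
 [-108. -138.   40.]]
```

```bash
cat >> h.py <<'E'
ST=np.array([597.5,-34.7,-0.210])
def state():
    from rig import arm
    return arm.get_obs()
def plan(target_st,yaw_st,op,step=40.,p=None,Rm=None):
    """rows to station point, tool y at station angle yaw_st"""
    o=state(); p=o['eef_pos'] if p is None else p; Rm=R.from_rotvec(o['eef_rot']).as_matrix()
    tgt=st2w(ST,target_st)[0]; a=yaw_st+ST[2]; y=np.array([np.cos(a),np.sin(a),0]); z=np.array([0,0,-1.]); Rt=np.c_[np.cross(y,z),y,z]
    w=R.from_matrix(Rm.T@Rt).as_rotvec(); d=tgt-p
    n=int(np.ceil(max(np.linalg.norm(d)/step,np.linalg.norm(w)/.08,1)))
    print('n',n,'d',d.round(1),'w',w.round(3))
    for i in range(n):
        s=Rm.T@(d/n); print(','.join(f'{v:.3f}' for v in [op,*(s/300),*(w/n/.08)]))
        Rm=Rm@R.from_rotvec(w/n).as_matrix()
E
python3 - <<'E'
from h import *
print('mallet head',w2st(ST,onplane('top',[(222,211),(240,211),(240,242),(297,230)],30)).round().tolist(),'awl',w2st(ST,onplane('top',[(279,157),(290,130),(294,110)],15)).round().tolist(),'glue',w2st(ST,onplane('top',[(172,210)],100)).round())
plan([-20,215,75],0.07,0.7)
E
```

```text
mallet head [[-128.0, 292.0, 30.0], [-116.0, 244.0, 30.0], [-197.0, 224.0, 30.0], [-130.0, 82.0, 30.0]] awl [[54.0, 179.0, 15.0], [135.0, 168.0, 15.0], [193.0, 171.0, 15.0]] glue [[-155.  399.  100.]]
n 17 d [ 418.  -303.5 -155.8] w [-1.00e-03  0.00e+00  1.31e+00]
0.700,-0.099,-0.023,0.031,-0.001,0.000,0.963
0.700,-0.100,-0.015,0.031,-0.001,0.000,0.963
0.700,-0.101,-0.007,0.031,-0.001,0.000,0.963
0.700,-0.101,0.000,0.031,-0.001,0.000,0.963
0.700,-0.101,0.008,0.031,-0.001,0.000,0.963
0.700,-0.100,0.016,0.031,-0.001,0.000,0.963
0.700,-0.099,0.024,0.031,-0.001,0.000,0.963
0.700,-0.096,0.031,0.031,-0.001,0.000,0.963
0.700,-0.094,0.038,0.031,-0.001,0.000,0.963
0.700,-0.090,0.046,0.031,-0.001,0.000,0.963
0.700,-0.087,0.052,0.031,-0.001,0.000,0.963
0.700,-0.082,0.059,0.031,-0.001,0.000,0.963
0.700,-0.078,0.065,0.031,-0.001,0.000,0.963
0.700,-0.072,0.071,0.031,-0.001,0.000,0.963
0.700,-0.067,0.076,0.031,-0.001,0.000,0.963
0.700,-0.061,0.081,0.031,-0.001,0.000,0.963
0.700,-0.054,0.086,0.031,-0.001,0.000,0.963
```

Emit:
drive_tool(
  moves=[0.7, -0.1, -0.023, 0, 0, 0, 0.963, 0.7, -0.1, -0.015, 0, 0, 0, 0.963, 0.7, -0.101, -0.007, 0, 0, 0, 0.963, 0.7, -0.101, 0, 0, 0, 0, 0.963, 0.7, -0.101, 0.008, 0, 0, 0, 0.963, 0.7, -0.1, 0.016, 0, 0, 0, 0.963, 0.7, -0.099, 0.024, 0, 0, 0, 0.963, 0.7, -0.096, 0.031, 0, 0, 0, 0.963],
  grip_force=40,
)

```text
time: 0.87
eef_pos: [402.9, 339.4, 231.2]
eef_rot: [-1.535, -2.741, 0.0]
force: [0.0, 0.2, -1.0]
grip_width: 59.7
```

Emit:
drive_tool(
  moves=[0.7, -0.094, 0.038, 0, 0, 0, 0.963, 0.7, -0.09, 0.046, 0, 0, 0, 0.963, 0.7, -0.087, 0.052, 0, 0, 0, 0.963, 0.7, -0.082, 0.059, 0, 0, 0, 0.963, 0.7, -0.078, 0.065, 0, 0, 0, 0.963, 0.7, -0.072, 0.071, 0.05, 0, 0, 0.963, 0.7, -0.067, 0.076, 0.1, 0, 0, 0.963, 0.7, -0.061, 0.081, 0.1, 0, 0, 0.963],
)

```text
time: 1.53
eef_pos: [598.9, 197.6, 157.9]
eef_rot: [2.293, 2.145, 0.004]
force: [-0.1, 0.5, 0.1]
grip_width: 59.7
```

```bash
python3 - <<'E'
from h import *
o=state();print(o['time'],o['eef_pos'].round(1),o['grip_width'])
plan([-20,215,60],0.07,0.7)
E
```

```text
1.5333 [598.9 197.6 157.9] 59.68563605092423
n 3 d [ 23.9 -17.8 -97.9] w [ 0.003 -0.001  0.073]
0.700,-0.018,0.027,0.109,0.011,-0.005,0.306
0.700,-0.017,0.028,0.109,0.011,-0.005,0.306
0.700,-0.017,0.029,0.109,0.011,-0.005,0.306
```

Emit:
drive_tool(
  moves=[0.7, -0.018, 0.027, 0.1, 0, 0, 0.306, 0.7, -0.017, 0.028, 0.1, 0, 0, 0.306, 0.7, -0.017, 0.029, 0.1, 0, 0, 0.306, 0.7, 0, 0, 0, 0, 0, 0, 0.7, 0, 0, 0, 0, 0, 0],
)

```text
time: 1.95
eef_pos: [619.9, 180.4, 66.0]
eef_rot: [-2.366, -2.064, 0.006]
force: [-0.2, 0.3, 1.7]
grip_width: 59.7
```

```bash
python3 - <<'E'
from h import *
o=state();p=o['eef_pos'];print(o['time'],w2st(ST,p).round(1),o['eef_rot'].round(3),o['force'])
im=cam('scene'); Y=R.from_rotvec(o['eef_rot']).as_matrix()[:,1]
x0,y0=200,190
a=cv2.resize(im[y0:y0+130,x0:x0+170],None,fx=4.6,fy=4.6,interpolation=cv2.INTER_CUBIC)
for s in(-1,1):
  for dz in(0,5,10):
    q=(proj('scene',p+Y*s*30+[0,0,dz])[0]-[x0,y0])*4.6
    cv2.drawMarker(a,tuple(int(v) for v in q),[(0,0,255),(0,255,0),(255,0,0)][dz//5],0,8,1)
cv2.imwrite("pics/s1.png",a)
plan([-20,195,41],0.07,0.7)
E
```

```text
1.95 [[-22.9 215.   66. ]] [-2.366 -2.064  0.006] [-0.21493435  0.29598671  1.72967474]
n 1 d [ -2.5 -20.9 -27.8] w [ 0.    -0.     0.005]
0.700,-0.070,0.001,0.093,0.003,-0.005,0.059
```

View pics/s1.png

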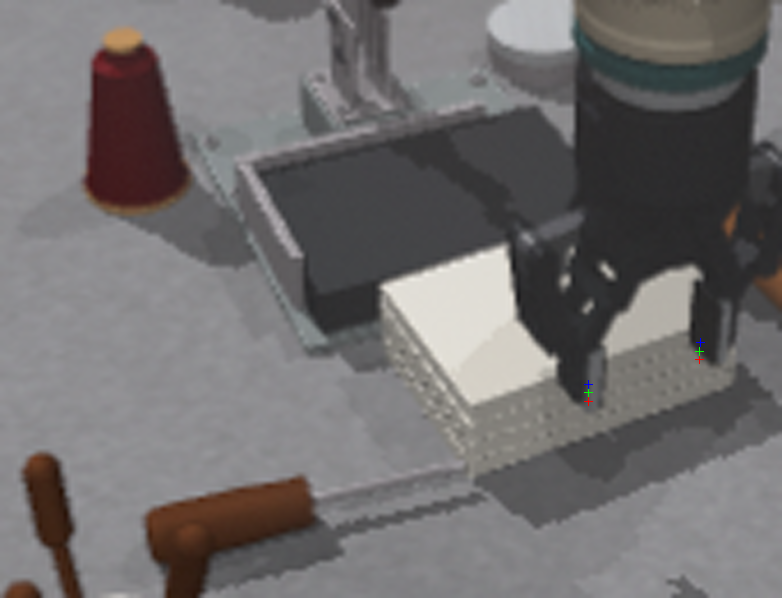

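```bash
python3 - <<'E'
from h import *
o=state();p=o['eef_pos'];M=R.from_rotvec(o['eef_rot']).as_matrix();X,Y=M[:,0],M[:,1]
for n in('front','back'):
 for dz in(0,5,10):
  sg=-1 if n=='front' else 1
  print(n,dz,[((proj('scene',p+Y*s*30-X*11*sg*np.sign(X[1])*-1+[0,0,dz])[0]-[200,190])*4.6+[0,8]).round().tolist() for s in(-1,1)])
print(X,Y)
im=cv2.imread('pics/s1.png')
print(cv2.resize(im[330:430:3,560:615],None,fx=.2,fy=1,interpolation=cv2.INTER_AREA).mean(2).round().astype(int))
E
```

```text
front 0 [[687.0, 351.0], [576.0, 391.0]]
front 5 [[687.0, 343.0], [576.0, 383.0]]
front 10 [[688.0, 334.0], [577.0, 375.0]]
back 0 [[713.0, 379.0], [601.0, 421.0]]
back 5 [[714.0, 371.0], [601.0, 413.0]]
back 10 [[714.0, 363.0], [602.0, 405.0]]
[1.34897365e-01 9.90859492e-01 4.10135139e-04] [ 9.90859542e-01 -1.34897459e-01  2.10459490e-04]
[[ 46  46  45  46  51  48  45  43  50  99 163]
 [ 46  45  45  46  50  47  45  43  60 123 171]
 [ 45  46  44  46  49  46  45  45  75 145 177]
 [ 44  46  44  46  48  45  44  50 100 164 179]
 [ 43  45  45  45  48  45  43  54 117 171 176]
 [ 44  45  45  44  46  45  44  52 101 161 178]
 [ 44  44  44  43  45  46  50  60  88 150 178]
 [ 44  43  43  45  44  49  60  77  95 147 175]
 [ 44  44  43  45  45  56  78  91  98 139 153]
 [ 48  45  43  45  45  62  91  97  93 121 130]
 [ 54  45  44  45  45  61  91  98  82 100 122]
 [ 50  44  43  44  46  63  91  99  79  94 118]
 [ 44  44  44  44  48  66  93  98  81  97 120]
 [ 46  45  45  45  48  68  95  98  82  97 120]
 [ 45  44  45  45  49  70  96  98  86 100 122]
 [ 44  43  44  46  49  70  96  97  88 104 122]
 [ 48  43  45  47  49  70  96  92  84 105 120]
 [ 50  44  45  45  48  71  96  90  81 105 119]
 [ 57  46  45  45  54  85  90  91  81 105 119]
 [ 77  49  46  46  48  72  95  90  82 105 120]
 [103  60  45  46  50  74  95  91  90 109 116]
 [119  78  46  44  53  76  96  93  99 113 112]
 [120 101  51  41  51  77  97  92  96 115 117]
 [119 115  71  49  56  80  97  89  89 114 120]
 [117 114  95  69  68  84  97  85  85 112 120]
 [116 117 115 104  88  87  96  87  85 111 119]
 [114 119 124 125 106  93  97  97 102 114 112]
 [112 121 120 118 112  98  99 108 121 119 104]
 [115 119 118 118 117 111 110 108 119 122 112]
 [118 118 118 118 118 120 120 110 115 122 120]
 [118 119 119 118 117 119 123 117 119 120 118]
 [119 122 123 123 118 118 121 120 120 118 118]
 [117 123 124 124 119 118 118 118 119 115 105]
 [112 119 119 120 118 119 118 116 120 109  83]]
```

Emit:
drive_tool(
  moves=[0.5, -0.03, 0, 0.07, 0, 0, 0, 0.5, -0.03, 0, 0.025, 0, 0, 0, 0.5, 0, 0, 0, 0, 0, 0, 0.5, 0, 0, 0, 0, 0, 0],
)

```text
time: 2.33
eef_pos: [618.8, 163.0, 40.8]
eef_rot: [2.367, 2.065, 0.002]
force: [0.3, 0.4, 0.9]
grip_width: 42.7
```

```bash
python3 - <<'E'
from h import *
o=state();p=o['eef_pos'];print(o['time'],w2st(ST,p).round(1),o['eef_rot'].round(3),o['force'],o['grip_width'])
E
```

```text
2.3333 [[-20.4 197.8  40.8]] [2.367e+00 2.065e+00 2.000e-03] [0.25587616 0.41004636 0.86182026] 42.7421517154919
```

Emit:
drive_tool(
  moves=[0.5, -0.013, 0, 0, 0, 0, 0, 0.5, -0.013, 0, 0, 0, 0, 0, 0.5, -0.013, 0, 0, 0, 0, 0, 0.5, -0.013, 0, 0, 0, 0, 0, 0.5, -0.013, 0, 0, 0, 0, 0],
)

```text
time: 2.75
eef_pos: [616.3, 143.7, 40.1]
eef_rot: [2.367, 2.065, 0.003]
force: [1.1, 2.6, 1.8]
grip_width: 42.5
```

Emit:
drive_tool(
  moves=[0.5, -0.02, 0, 0, 0, 0, 0, 0.5, -0.025, 0, 0, 0, 0, 0, 0.5, -0.025, 0, 0, 0, 0, 0, 0.5, -0.025, 0, 0, 0, 0, 0, 0.5, -0.025, 0, 0, 0, 0, 0, 0.5, -0.025, 0, 0, 0, 0, 0, 0.5, -0.02, 0, 0, 0, 0, 0, 0.5, 0, 0, 0, 0, 0, 0],
)

```text
time: 3.42
eef_pos: [608.9, 92.9, 39.0]
eef_rot: [2.369, 2.064, -0.002]
force: [0.7, -1.4, 0.6]
grip_width: 42.4
```

```bash
python3 - <<'E'
from h import *
o=state();p=o['eef_pos'];print(o['time'],w2st(ST,p).round(1),o['eef_rot'].round(3),o['force'],o['grip_width'])
t=cam('top')[130:240,255:385];s=cam('scene')[190:310,200:375]
f=lambda a,w:cv2.resize(a,(w,int(a.shape[0]*w/a.shape[1])),interpolation=cv2.INTER_CUBIC)
t,s=f(t,400),f(s,400);h=max(len(t),len(s));c=np.zeros((h,800,3),np.uint8);c[:len(t),:400]=cv2.convertScaleAbs(t,alpha=1.4);c[:len(s),400:]=s;cv2.imwrite('pics/p2.png',c)
E
```

```text
3.4167 [[-15.4 127.2  39. ]] [ 2.369e+00  2.064e+00 -2.000e-03] [ 0.74103517 -1.39278184  0.56583455] 42.39104834597676
```

View pics/p2.png

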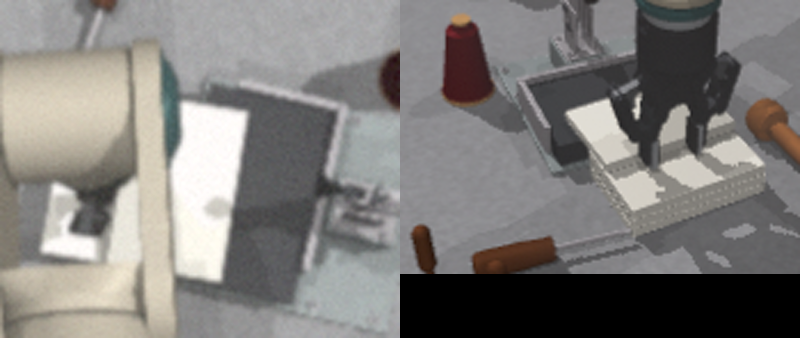

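Emit:
drive_tool(
  moves=[0.5, -0.02, 0, 0, 0, 0, 0.11, 0.5, -0.024, 0, 0, 0, 0, 0.11, 0.5, -0.024, 0, 0, 0, 0, 0.11, 0.5, -0.024, 0, 0, 0, 0, 0.11, 0.5, -0.024, 0, 0, 0, 0, 0.11, 0.5, -0.024, 0, 0, 0, 0, 0.11, 0.5, -0.024, 0, 0, 0, 0, 0.11, 0.5, -0.015, 0, 0, 0, 0, 0.11],
)

```text
time: 4.18
eef_pos: [600.2, 40.5, 39.3]
eef_rot: [2.44, 1.979, 0.0]
force: [-0.0, 0.0, -1.1]
grip_width: 43.0
```

```bash
python3 - <<'E'
from h import *
o=state();p=o['eef_pos'];print(o['time'],w2st(ST,p).round(1),o['force'].round(1),'yaw',R.from_rotvec(o['eef_rot']).as_matrix()[:,1].round(3),np.cos(.21),np.sin(-.21))
E
```

```text
4.1833 [[-13.1  74.1  39.3]] [-0.   0.  -1.1] yaw [ 0.978 -0.206  0.   ] 0.9780309147241483 -0.20845989984609956
```

Now gently to the end stop (about 18 mm), a little beyond to press.

Emit:
drive_tool(
  moves=[0.5, -0.01, 0, 0, 0, 0, 0, 0.5, -0.01, 0, 0, 0, 0, 0, 0.5, -0.01, 0, 0, 0, 0, 0, 0.5, -0.01, 0, 0, 0, 0, 0, 0.5, -0.01, 0, 0, 0, 0, 0, 0.5, -0.008, 0, 0, 0, 0, 0],
)

```text
time: 4.68
eef_pos: [596.7, 24.4, 39.3]
eef_rot: [-2.438, -1.981, -0.0]
force: [-0.0, 0.6, 0.8]
grip_width: 42.9
```

Emit:
drive_tool(
  moves=[0.5, -0.005, 0, 0, 0, 0, 0, 0.5, -0.005, 0, 0, 0, 0, 0, 0.5, 0, 0, 0, 0, 0, 0],
)

```text
time: 4.93
eef_pos: [596.4, 21.8, 39.5]
eef_rot: [2.439, 1.981, 0.002]
force: [2.2, 2.0, -0.1]
grip_width: 43.0
```

Emit:
drive_tool(
  moves=[0.5, -0.005, 0, 0, 0, 0, 0, 0.5, -0.005, 0, 0, 0, 0, 0, 0.5, 0, 0, 0, 0, 0, 0],
)

```text
time: 5.18
eef_pos: [596.5, 21.4, 40.0]
eef_rot: [-2.436, -1.981, -0.008]
force: [4.1, 12.2, -0.0]
grip_width: 42.7
```

```bash
python3 - <<'E'
from h import *
plan([-15,90,85],0,0.5)
plan([-135,-3,85],0,0.,p=st2w(ST,[-15,90,85])[0])
plan([-135,-3,41],0,0.,p=st2w(ST,[-135,-3,85])[0])
E
```

```text
n 2 d [ 5.1 35.1 45. ] w [ 0.002 -0.005  0.005]
0.500,0.059,-0.004,-0.075,0.012,-0.034,0.029
0.500,0.059,-0.004,-0.075,0.012,-0.034,0.029
n 4 d [-136.8  -65.9    0. ] w [ 0.002 -0.005  0.005]
0.000,-0.077,-0.100,-0.001,0.006,-0.017,0.014
0.000,-0.077,-0.100,-0.000,0.006,-0.017,0.014
0.000,-0.077,-0.100,-0.000,0.006,-0.017,0.014
0.000,-0.077,-0.100,-0.000,0.006,-0.017,0.014
n 2 d [  0.   0. -44.] w [ 0.002 -0.005  0.005]
0.000,-0.000,-0.000,0.073,0.012,-0.034,0.029
0.000,-0.000,-0.000,0.073,0.012,-0.034,0.029
```

Emit:
drive_tool(
  moves=[0.5, 0.06, 0, 0, 0, 0, 0, 0.5, 0.06, 0, -0.075, 0, 0, 0, 0.5, 0, 0, -0.075, 0, 0, 0, 0, -0.077, -0.1, 0, 0, 0, 0, 0, -0.077, -0.1, 0, 0, 0, 0, 0, -0.077, -0.1, 0, 0, 0, 0, 0, -0.077, -0.1, 0, 0, 0, 0, 0, 0, 0, 0, 0, 0, 0],
)

```text
time: 5.85
eef_pos: [460.2, -13.6, 81.9]
eef_rot: [-2.437, -1.976, 0.01]
force: [-0.6, -0.0, -0.5]
grip_width: -0.2
```

```bash
python3 - <<'E'
from h import *
o=state();p=o['eef_pos'];print(o['time'],w2st(ST,p).round(1),o['force'].round(1),o['eef_rot'],o['grip_width'])
t=cam('top')[120:260,255:435];t=cv2.convertScaleAbs(cv2.resize(t,None,fx=4.4,fy=4.2,interpolation=cv2.INTER_CUBIC),alpha=1.4);cv2.imwrite('pics/t3.png',t)
plan([-135,-3,41],0,0.)
E
```

```text
5.85 [[-138.7   -8.    81.9]] [-0.6 -0.  -0.5] [-2.43724799 -1.97623304  0.00950599] -0.1701781495251243
n 2 d [  1.3   3.4 -42.4] w [-0.002  0.001  0.002]
0.000,0.006,0.001,0.071,-0.014,0.006,0.010
0.000,0.006,0.001,0.071,-0.014,0.006,0.010
```

View pics/t3.png

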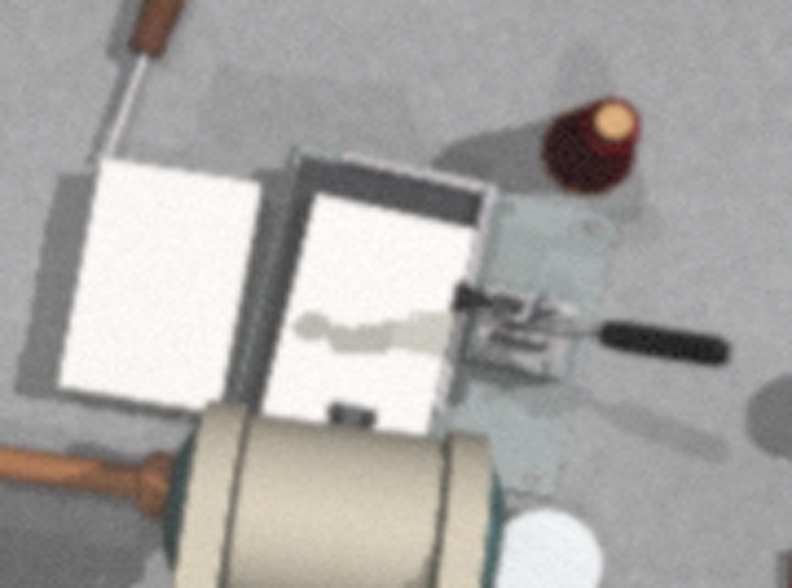

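Emit:
drive_tool(
  moves=[0, 0.006, 0, 0.07, 0, 0, 0, 0, 0.006, 0, 0.07, 0, 0, 0, 0, 0, 0.04, 0, 0, 0, 0, 0, 0, 0.03, 0, 0, 0, 0, 0, 0, 0, 0, 0, 0, 0],
)

```text
time: 6.32
eef_pos: [489.7, -12.8, 42.5]
eef_rot: [2.437, 1.98, 0.001]
force: [1.4, -0.3, 0.4]
grip_width: 0.0
```

Emit:
drive_tool(
  moves=[0, 0, 0.014, 0, 0, 0, 0, 0, 0, 0.014, 0, 0, 0, 0, 0, 0, 0.014, 0, 0, 0, 0, 0, 0, 0.014, 0, 0, 0, 0, 0, 0, 0, 0, 0, 0, 0],
)

```text
time: 6.73
eef_pos: [505.0, -16.2, 42.5]
eef_rot: [2.438, 1.98, 0.001]
force: [-0.1, -0.1, -0.2]
grip_width: -0.4
```

```bash
python3 - <<'E'
from h import *
o=state();p=o['eef_pos'];print(o['time'],w2st(ST,p).round(1),o['force'].round(1),o['eef_rot'],o['grip_width'])
E
```

```text
6.7333 [[-94.3  -1.2  42.5]] [-0.1 -0.1 -0.2] [2.43813151e+00 1.98027162e+00 1.04641443e-03] -0.37765928337000376
```

Emit:
drive_tool(
  moves=[0, 0, 0.01, 0.005, 0, 0, 0, 0, 0, 0.01, 0, 0, 0, 0, 0, 0, 0.007, 0, 0, 0, 0, 0, 0, 0, 0, 0, 0, 0],
)

```text
time: 7.07
eef_pos: [512.6, -17.9, 40.7]
eef_rot: [2.438, 1.98, 0.0]
force: [0.0, 0.2, -0.1]
grip_width: 0.2
```

```bash
python3 - <<'E'
from h import *
o=state();p=o['eef_pos'];print(o['time'],w2st(ST,p).round(1),o['force'].round(1))
t=cam('top')[120:260,255:435];t=cv2.convertScaleAbs(cv2.resize(t,None,fx=4.4,fy=4.2,interpolation=cv2.INTER_CUBIC),alpha=1.4);cv2.imwrite('pics/t4.png',t)
E
```

```text
7.0667 [[-86.6  -1.3  40.7]] [ 0.   0.2 -0.1]
```

View pics/t4.png

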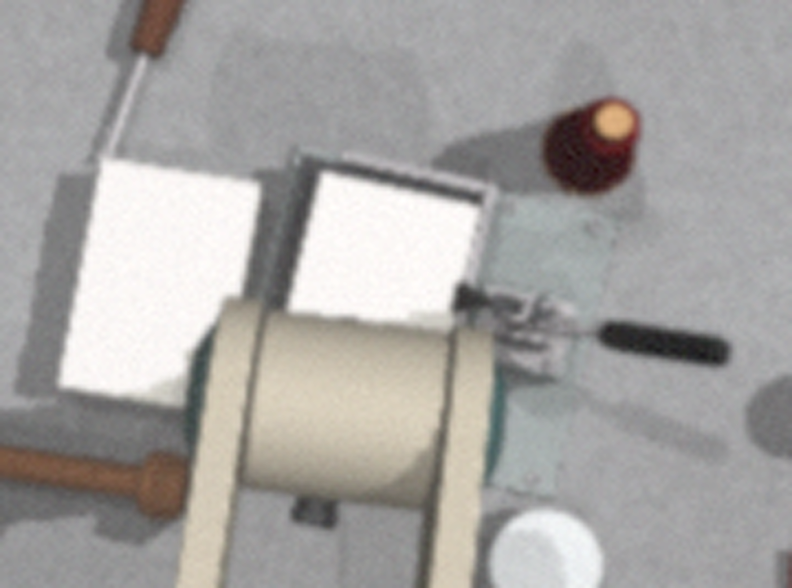

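Emit:
drive_tool(
  moves=[0, 0, 0.009, 0, 0, 0, 0, 0, 0, 0.009, 0, 0, 0, 0, 0, 0, 0.009, 0, 0, 0, 0, 0, 0, 0, 0, 0, 0, 0],
)

```text
time: 7.45
eef_pos: [520.6, -19.6, 40.8]
eef_rot: [2.438, 1.98, 0.001]
force: [-0.5, 0.5, -1.0]
grip_width: 0.6
```

Emit:
drive_tool(
  moves=[0, 0, 0.005, 0, 0, 0, 0, 0, 0, 0.003, 0, 0, 0, 0, 0, 0, 0, 0, 0, 0, 0],
)

```text
time: 7.7
eef_pos: [522.3, -19.9, 40.8]
eef_rot: [-2.438, -1.98, 0.0]
force: [-1.7, 0.4, 1.7]
grip_width: -0.2
```

Emit:
drive_tool(
  moves=[0, 0, 0.005, 0, 0, 0, 0, 0, 0, 0.005, 0, 0, 0, 0, 0, 0, 0, 0, 0, 0, 0],
)

```text
time: 7.95
eef_pos: [522.8, -19.9, 40.6]
eef_rot: [-2.434, -1.977, 0.008]
force: [-16.6, 1.9, 12.2]
grip_width: -0.0
```

Emit:
drive_tool(
  moves=[0, 0, -0.05, 0, 0, 0, 0, 0, 0, -0.05, -0.075, 0, 0, 0, 0, 0, 0, -0.075, 0, 0, 0, 0.5, 0.08, 0.1, 0, 0, 0, 0, 0.5, 0.08, 0.1, 0, 0, 0, 0, 0.5, 0.08, 0.1, 0, 0, 0, 0, 0.5, 0.06, 0.05, 0, 0, 0, 0, 0.5, 0, 0, 0, 0, 0, 0],
)

```text
time: 8.62
eef_pos: [619.8, 54.7, 85.3]
eef_rot: [2.436, 1.983, 0.003]
force: [-1.4, -1.3, -0.2]
grip_width: 42.8
```

```bash
python3 - <<'E'
from h import *
o=state();p=o['eef_pos'];print(o['time'],w2st(ST,p).round(1),o['force'].round(1),o['eef_rot'],o['grip_width'])
plan([0,80,40],0,.5)
E
```

```text
8.6167 [[ 3.2 92.1 85.3]] [-1.4 -1.3 -0.2] [2.43587072 1.98325647 0.00307345] 42.84395885763778
n 2 d [ -5.6 -11.1 -45.3] w [ 0.002 -0.001  0.006]
0.500,-0.020,-0.006,0.075,0.010,-0.008,0.037
0.500,-0.020,-0.005,0.075,0.010,-0.008,0.037
```

Emit:
drive_tool(
  moves=[0.5, -0.02, -0.005, 0.073, 0, 0, 0, 0.5, -0.02, -0.005, 0.073, 0, 0, 0, 0.5, -0.02, 0, 0, 0, 0, 0, 0.5, -0.02, 0, 0, 0, 0, 0, 0.5, -0.015, 0, 0, 0, 0, 0, 0.5, -0.01, 0, 0, 0, 0, 0, 0.5, 0, 0, 0, 0, 0, 0],
)

```text
time: 9.2
eef_pos: [608.7, 21.1, 43.8]
eef_rot: [2.438, 1.978, 0.003]
force: [0.2, 0.2, -0.2]
grip_width: 42.7
```

```bash
python3 - <<'E'
from h import *
o=state();p=o['eef_pos'];print(o['time'],w2st(ST,p).round(1),o['force'].round(1))
E
```

```text
9.2 [[-0.7 56.9 43.8]] [ 0.2  0.2 -0.2]
```

Emit:
drive_tool(
  moves=[0.5, 0.01, 0, 0.012, 0, 0, 0, 0.5, -0.01, 0, 0, 0, 0, 0, 0.5, -0.006, 0, 0, 0, 0, 0, 0.5, -0.006, 0, 0, 0, 0, 0, 0.5, -0.005, 0, 0, 0, 0, 0, 0.5, 0, 0, 0, 0, 0, 0],
)

```text
time: 9.7
eef_pos: [607.5, 19.2, 38.8]
eef_rot: [-2.436, -1.98, -0.007]
force: [3.3, 9.1, -0.7]
grip_width: 42.6
```

```bash
python3 - <<'E'
from h import *
o=state();p=o['eef_pos'];print(o['time'],w2st(ST,p).round(1),o['force'].round(1))
plan([-110,110,90],0,.5)
E
```

```text
9.7 [[-1.5 54.8 38.8]] [ 3.3  9.1 -0.7]
n 4 d [-94.6  76.6  51.2] w [ 0.001 -0.005  0.004]
0.500,0.047,-0.090,-0.043,0.004,-0.014,0.013
0.500,0.046,-0.090,-0.043,0.004,-0.014,0.013
0.500,0.046,-0.090,-0.043,0.004,-0.014,0.013
0.500,0.046,-0.090,-0.043,0.004,-0.014,0.013
```

Emit:
drive_tool(
  moves=[0.5, 0.05, 0, 0, 0, 0, 0, 0.5, 0, 0, -0.12, 0, 0, 0, 0.5, 0, 0, -0.13, 0, 0, 0, 0.5, 0, 0, -0.13, 0, 0, 0, 0.5, 0, 0, -0.13, 0, 0, 0, 0.5, 0, 0, -0.13, 0, 0, 0, 0.7, -0.1, 0, 0, 0, 0, 0, 0.7, -0.13, 0, 0, 0, 0, 0],
)

```text
time: 10.37
eef_pos: [597.1, -34.0, 234.2]
eef_rot: [2.43, 1.983, 0.008]
force: [0.4, 0.0, -0.9]
grip_width: 59.6
```

Emit:
drive_tool(
  moves=[0.7, -0.13, 0, 0, 0, 0, 0, 0.7, -0.13, 0, 0, 0, 0, 0, 0.7, -0.13, 0, 0, 0, 0, 0, 0.7, -0.13, 0, 0, 0, 0, 0, 0.7, -0.08, 0, 0, 0, 0, 0, 0.7, 0, 0, 0, 0, 0, 0],
)

```text
time: 10.87
eef_pos: [557.6, -216.2, 230.1]
eef_rot: [2.444, 1.974, -0.003]
force: [-0.8, -0.1, -0.3]
grip_width: 59.8
```

```bash
python3 - <<'E'
from h import *
o=state();p=o['eef_pos'];print(o['time'],w2st(ST,p).round(1),o['force'].round(1),o['grip_width'])
T=cam('top');S=cam('scene');cv2.imwrite('pics/T5.png',T);cv2.imwrite('pics/S5.png',S)
t=T[140:250,260:380];s=S[190:290,235:345]
f=lambda a,w:cv2.resize(a,(w,int(a.shape[0]*w/a.shape[1])),interpolation=cv2.INTER_CUBIC)
t,s=f(t,400),f(s,400);h=max(len(t),len(s));c=np.zeros((h,800,3),np.uint8);c[:len(t),:400]=t;c[:len(s),400:]=s;cv2.imwrite('pics/p5.png',c)
plan([0,-174,136-19-3],0,.7)
E
```

```text
10.8667 [[  -1.1 -185.8  230.1]] [-0.8 -0.1 -0.3] 59.777695466792586
n 3 d [   2.4    7.4 -116.2] w [-0.    -0.     0.002]
0.700,0.009,0.001,0.129,-0.002,-0.001,0.008
0.700,0.009,0.001,0.129,-0.002,-0.001,0.008
0.700,0.009,0.001,0.129,-0.002,-0.001,0.008
```

View pics/p5.png

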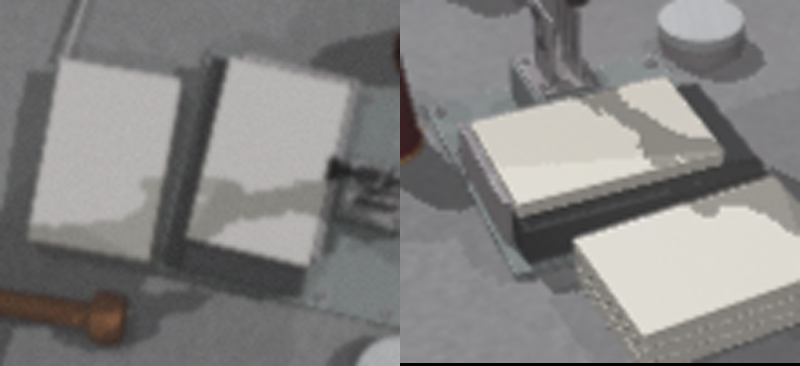

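Emit:
drive_tool(
  moves=[0.7, 0.01, 0.001, 0.125, 0, 0, 0, 0.7, 0.01, 0.001, 0.125, 0, 0, 0, 0.7, 0.01, 0.001, 0.12, 0, 0, 0, 0.7, 0, 0, 0, 0, 0, 0, 0, 0, 0, 0, 0, 0, 0, 0, 0, 0, 0, 0, 0, 0, 0, 0, 0, 0, 0, 0, 0, 0, 0, 0, 0, 0, 0, 0],
  grip_force=40,
)

```text
time: 11.63
eef_pos: [561.3, -203.8, 122.5]
eef_rot: [2.438, 1.98, -0.001]
force: [-3.6, 1.8, 6.4]
grip_width: 16.5
```

```bash
python3 - <<'E'
from h import *
o=state();p=o['eef_pos'];q=w2st(ST,p)[0];print(o['time'],q.round(1),o['force'].round(1),o['grip_width'],o['eef_rot'])
B=[[75,50,46],[75,-50,46],[-75,-50,46],[-75,50,46]]
b,r=fitpose([('top',B,np.array([(228,58),(350,82),(307,267),(187,238)])/3.333+[260,140])],[600,-40,-.2])
print(w2st(ST,[b[0],b[1],40]),b[2]-ST[2],abs(r).max())
a=1.03
for a in np.linspace(1.03,-.15,15):
    print(round(a,2),np.round([-85*np.sin(a)+85*np.sin(1.03),85*np.cos(a)-85*np.cos(1.03)],1))
E
```

```text
11.6333 [-1.000e-01 -1.730e+02  1.225e+02] [-3.6  1.8  6.4] 16.47803849887262 [ 2.43810891e+00  1.97971707e+00 -1.37285076e-03]
[[ 5.80971718 -5.2176853  40.        ]] 0.009100558369003225 0.6229552526165776
1.03 [0. 0.]
0.95 [3.9 6. ]
0.86 [ 8.4 11.6]
0.78 [13.3 16.8]
0.69 [18.6 21.6]
0.61 [24.3 26. ]
0.52 [30.3 29.8]
0.44 [36.7 33.1]
0.36 [43.3 35.9]
0.27 [50.1 38.1]
0.19 [57.1 39.8]
0.1 [64.1 40.8]
0.02 [71.3 41.2]
-0.07 [78.5 41.1]
-0.15 [85.6 40.3]
```

Emit:
drive_tool(
  moves=[0, 0.013, 0, -0.02, 0, 0, 0, 0, 0.015, 0, -0.019, 0, 0, 0, 0, 0.016, 0, -0.017, 0, 0, 0, 0, 0.018, 0, -0.016, 0, 0, 0, 0, 0.019, 0, -0.015, 0, 0, 0, 0, 0.02, 0, -0.013, 0, 0, 0, 0, 0.021, 0, -0.011, 0, 0, 0, 0, 0, 0, 0, 0, 0, 0],
)

```text
time: 12.3
eef_pos: [569.0, -167.6, 153.6]
eef_rot: [2.438, 1.98, -0.001]
force: [-2.2, -0.0, -3.0]
grip_width: 16.2
```

Emit:
drive_tool(
  moves=[0, 0.022, 0, -0.009, 0, 0, 0, 0, 0.023, 0, -0.007, 0, 0, 0, 0, 0.023, 0, -0.006, 0, 0, 0, 0, 0.023, 0, -0.003, 0, 0, 0, 0, 0.02, 0, -0.001, 0, 0, 0, 0, 0, 0, 0, 0, 0, 0],
)

```text
time: 12.8
eef_pos: [575.9, -135.6, 161.5]
eef_rot: [2.437, 1.979, -0.001]
force: [-2.1, -2.5, -3.9]
grip_width: 16.4
```

```bash
python3 - <<'E'
from h import *
o=state();p=o['eef_pos'];q=w2st(ST,p)[0];print(o['time'],q.round(1),o['force'].round(1),o['grip_width'],o['eef_rot'])
E
```

```text
12.8 [-1.000e-01 -1.031e+02  1.615e+02] [-2.1 -2.5 -3.9] 16.395667225956235 [ 2.43742637e+00  1.97913091e+00 -1.37935176e-03]
```

Emit:
drive_tool(
  moves=[0, 0.015, 0, 0, 0, 0, 0, 0, 0.015, 0, 0, 0, 0, 0, 0, 0.01, 0, 0, 0, 0, 0, 0, 0, 0, 0, 0, 0, 0],
)

```text
time: 13.13
eef_pos: [578.3, -124.6, 161.4]
eef_rot: [2.438, 1.978, -0.002]
force: [-1.7, -6.1, -3.5]
grip_width: 16.4
```

Emit:
drive_tool(
  moves=[0, 0.01, 0, 0, 0, 0, 0, 0, 0.006, 0, 0, 0, 0, 0, 0, 0, 0, 0, 0, 0, 0],
)

```text
time: 13.38
eef_pos: [579.1, -120.5, 161.0]
eef_rot: [2.438, 1.977, -0.003]
force: [-2.6, -8.1, -6.2]
grip_width: 16.3
```

```bash
python3 - <<'E'
from h import *
o=state();p=o['eef_pos'];q=w2st(ST,p)[0];print(o['time'],q.round(1),o['force'].round(1),o['grip_width'],o['moment'])
E
```

```text
13.3833 [-1.00e-01 -8.77e+01  1.61e+02] [-2.6 -8.1 -6.2] 16.272843423732084 [-1.73640984  0.45520716  0.00335709]
```

Emit:
drive_tool(
  moves=[0, 0.01, 0, 0, 0, 0, 0, 0, 0.01, 0, 0, 0, 0, 0, 0, 0, 0, 0, 0, 0, 0],
)

```text
time: 13.63
eef_pos: [579.4, -119.4, 160.9]
eef_rot: [2.438, 1.969, -0.014]
force: [-6.1, -29.7, -5.8]
grip_width: 16.1
```

Emit:
drive_tool(
  moves=[0.7, 0, 0, 0, 0, 0, 0, 0.7, 0, 0, 0, 0, 0, 0, 0.7, 0, 0, 0, 0, 0, 0, 0.7, 0, 0, -0.08, 0, 0, 0, 0.7, 0, 0, -0.12, 0, 0, 0, 0.7, 0, 0, -0.12, 0, 0, 0, 0.7, 0, 0, -0.05, 0, 0, 0],
)

```text
time: 14.22
eef_pos: [581.8, -112.1, 278.5]
eef_rot: [2.432, 1.978, 0.01]
force: [0.1, -0.1, 0.7]
grip_width: 60.1
```

Emit:
drive_tool(
  moves=[0.7, -0.12, 0, 0, 0, 0, 0, 0.7, -0.12, 0, 0, 0, 0, 0, 0.7, -0.12, 0, 0, 0, 0, 0, 0.7, -0.12, 0, 0, 0, 0, 0, 0.7, -0.12, 0, 0, 0, 0, 0, 0.7, 0, 0, 0, 0, 0, 0],
)

```text
time: 14.72
eef_pos: [542.1, -293.9, 271.8]
eef_rot: [2.442, 1.974, -0.001]
force: [-0.9, 1.0, 0.5]
grip_width: 59.9
```

```bash
python3 - <<'E'
from h import *
o=state();p=o['eef_pos'];print(o['time'],w2st(ST,p).round(1),o['force'].round(1),o['grip_width'])
T=cam('top');S=cam('scene')
t=T[140:250,260:380];s=S[150:290,235:345]
f=lambda a,w:cv2.resize(a,(w,int(a.shape[0]*w/a.shape[1])),interpolation=cv2.INTER_CUBIC)
for a in(0,.1,.2):
  for n,I,x0,y0 in(('top',t,260,140),('scene',s,235,150)): print(a,n,((proj(n,st2w(ST,[0,-100-114*np.sin(a),94+114*np.cos(a)]))-[x0,y0])*400/I.shape[1]).round())
t,s=f(t,400),f(s,400);h=max(len(t),len(s));c=np.zeros((h,800,3),np.uint8);c[:len(t),:400]=t;c[:len(s),400:]=s;cv2.imwrite('pics/p6.png',c)
E
```

```text
14.7167 [[-1.000e-01 -2.650e+02  2.718e+02]] [-0.9  1.   0.5] 59.85324078113841
0 top [[413. 174.]]
0 scene [[148.   9.]]
0.1 top [[429. 178.]]
0.1 scene [[142.   3.]]
0.2 top [[445. 182.]]
0.2 scene [[137.  -2.]]
```

View pics/p6.png

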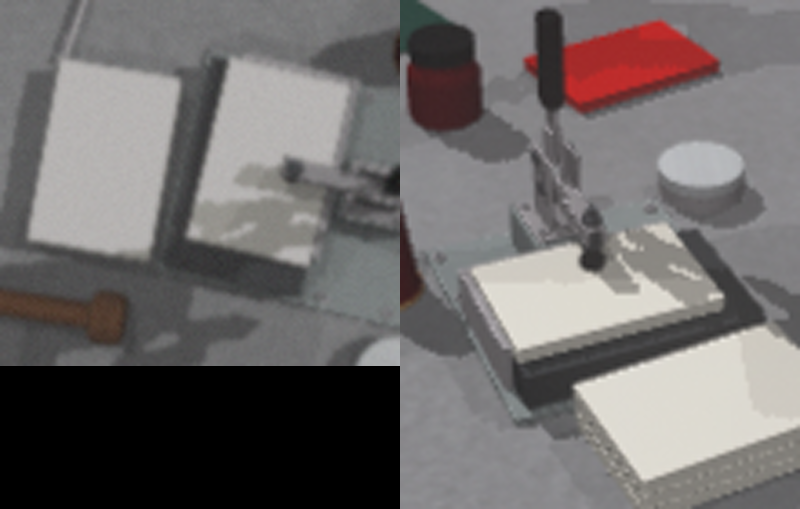

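```bash
python3 -c "
from rig import arm
print(arm.sign_off())"
```

```text
the job is handed in; nothing more can be done
None
```

The top board is on the stone against both stops, the clamp is shut on it, and the job is handed in at about 15 s on the robot's clock.

- **Board:** I slid it off the pile with two fingertips and pressed it against the end stop, then pushed it sideways to the fence. I finished with a second press on the end stop. Contact stopped the tool at about 12 N on the end stop, 17 N on the fence and 9 N on the second press, which ended within 0.1 mm of the first.
- **Position:** Before clamping, a camera fit put the board centre at station (5.8, -5.2) mm with 0.009 rad of yaw, against a nominal (5, -5). That agrees within the measuring error. After the final end-stop press I did not press the fence again. The later pictures show no gap there.
- **Clamp:** I pinched the handle and swung it until the force jumped to about 30 N with almost no further movement, then let go and moved clear. In the last picture the handle tip is within a few pixels of where a fully upright handle should be. The pad is on the board and the board has not visibly moved.
- **Rest of the bench:** The three lower boards show no visible shift, judged by eye rather than measured. The things in the last pictures (mallet, tin, paint jar, and the parts of the awl and thread in view) look untouched. The glue bottle was not in them, but the arm kept clear of it.

No check failed. One reading was unexpected: the fence push also showed about 12 N upward on the tool, so the finger was probably pressing slightly down on the board.

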